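# Prove the hopper's clamp screw, then drop the used cups

## Robot

A 6-joint arm with a two-finger parallel gripper is mounted at the origin on a cart in front of the work surface, level with it; the furniture and walls round the work are solid. World frame = base frame: x ahead of the robot, y to its left, z up, the work surface at z = 0. Lengths are in m, angles in degrees, forces in N, time in s.
With the tool pointing down it reaches from about 0.3 to 0.875 m from the base axis. Payload 4.2 kg.
Tool frame: the origin (TCP) lies where the fingers leave the gripper's body, on its centre line; the fingertips stand tcp_to_tips ahead of it and the grasp point (between the pads) lies 54 mm ahead of it (tcp_to_tips is the distance from the TCP to the fingertips, in m); z points along the fingers, y is the direction in which the jaws open and shut (so a half turn about z gives the same grasp; the last joint's range is limited). The gripper opens to 85 mm and grips with 20 to 120 N. Pads are 22 mm wide; open, the fingers measure 114 mm over their backs; the gripper's body (76 mm by 85 mm) begins 54 mm behind the grasp point. The pads swing forward as they close: fully open they stand 13 mm farther back than shut.
Start: joints at [67.666, 18.312, 89.639, -0, 72.044, -1.146], TCP at [0.208, 0.536, 0.304] pointing down, gripper open.
Joint ranges: [-177.97, 177.97], [-48.28, 115.42], [12.27, 149.76], [-77.06, 257.06], [2.81, 150.46], [-146.56, 146.56]. Speed limits (degrees/s): [147.25, 147.25, 180, 180, 180, 180].

## Interface

Orientations are given as a 3x3 rotation matrix whose columns are the frame's x, y, z axes.
In Python, from rig import * gives the robot as it stands. The module is installed in compiled form; this text tells all that it offers.
- The arm moves only by the shell command python3 -m handwheel 'ROWS' [OPENING]. ROWS is JSON, a list of rows, each a list of 6 numbers: the shift along the world's x, y, z in m, then the turn, a rotation vector about the world's x, y, z in rad. A call has 1 to 5 rows; each row shifts and turns the pose as measured when the row begins; what a row does not reach is not made up. A row lasts 1/8 s, in which the tool goes at most 62.5 mm and 10.7 degrees, less where a joint would pass 70% of its speed; a pose out of reach is approached as far as the arm can. A call is refused whole if a number of a shift passes 0.0625 or a number of a turn 0.188, either way. A call with a gripper value outside its range is refused whole. OPENING is the finger opening in m, from 0 to 0.0854, set as the call begins (- or left out, the last holds). The fingers move at their own pace and stop on an object; the grip force is fixed at half the most. Time passes only in rows, so rows that do not move let the fingers close. It gives the time, the measured TCP pose, the force and the opening at its end, in the units of the state.
- observe(): the state, without advancing time (a new reading comes with each control period).
- read_camera(name): name is "scene" or "side" or "wrist"; returns (picture, depth): 384x512x3 uint8, red, green, blue; 384x512 float32, m along the optical axis (not along the pixel's ray), 0 where there is no reading.
- camera_params(name): a dict with "fovy" (degrees; the focal length in pixels is half the picture's height over the tangent of half this angle, whatever the lens; pixels are square), "cx", "cy" (the principal point, pixels), "R" (3x3) and "t" (3): a world point X has camera coordinates R X + t. Camera axes: x right, y down, z forward; pixel columns grow to the right and rows downward; lengths in m; the calibration is good to about 2 mm. A picture is of the moment at which its call begins: read the wrist's pose just before it. camera_params takes no time and is no camera call; for the wrist camera it gives the pose at the moment of the call.
- finish_job(): hands the job in, once; it reports no verdict.
The state is a dict: "time": time; "qpos": joint angles; "qd": joint speeds; "joint_torque": joint torques, N m; "eef_pos": TCP position; "ee_rot": TCP orientation; "force": force on the tool from outside, world axes, zero at the start; "ft_torque": the same for the moment, N m; "finger_gap": finger opening in m.
Only numpy, scipy, OpenCV 4.12 (cv2) and the standard library are available. Lean on these libraries where they do the work, as an engineer would, in place of code of your own. Each camera call takes 0.05 s, during which the arm holds its last target.

## Task

Before the hopper is emptied, prove that the clamp screw holding it on its pillar is tight: load the sprung torque lever clockwise (seen from above) until its line lies between the two long marks on the scale, hold it there for about two seconds without the screw itself turning, and let the lever back to rest. Then slide the bolt on the hopper's front away from the pillar so that the hinged floor drops and both used specimen cups fall into the catch tray below. Leave the things standing round about where they are.

Things in the scene. Friction and masses are not known exactly. Their poses are not given: they have to be found in the camera images.
- stand: fixed stand; origin on the worktop under the centre of the grey catch tray (210 x 230 mm, walls 45 mm high). x points away from the robot at yaw 0, y left. A 36 mm steel pillar stands beside the tray at y = +155 mm; its bracket (top 168 mm up) carries an open-topped aluminium hopper, outside 89 mm along x, 164 mm along y, 135 to 210 mm up, centred over the tray
- screw_axis (a point): point on the vertical axis of the clamp screw on the pillar, 210 mm above the worktop. The screw (28 mm hexagon head) carries a flat aluminium scale sector that turns with it; its angle differs each time. It is already tight: it stays still below 1.6 N m and slips round above that (about 14 N at the lever's post)
- scale_zero (a point): the zero mark at the rim of the scale sector, 89 mm from the screw axis: from the screw axis it lies in the direction the lever has at rest. It moves only if the screw turns; more than 6 mm of movement counts as the screw having turned
- lever_post (a point): centre of the round upright black post at the end of the torque lever: 16 mm across, 193 to 237 mm above the worktop, 112 mm from the screw axis; this point is 215 mm up. The lever bar below is 12 mm wide, top 193 mm up. At rest the lever points roughly to the robot; pinch the post from above or push it. Clockwise carries it towards the stand's +y, away from the hopper
- torque_lever (a joint): angle of the lever against the screw's scale, rad: 0 at rest on the zero mark, growing clockwise seen from above; a spring of 3.0 N m per rad brings it back, so it reads the torque. The two long marks are at 0.25 and 0.40 (about 7 and 11 N at the post); near 0.53 the screw slips. End stop at 0.65
- bolt (a joint): travel of the bolt along the stand's -y axis (away from the pillar), m: 0 to 0.006 at the start with its foot under the floor's tongue, end stop at 0.045; the tongue comes free at about 0.022. Held by friction of about 2 N
- bolt_knob (a point): centre of the bolt's round upright black knob, 20 mm across, 218 to 257 mm above the worktop; this point is 237 mm up, 26 mm in front of the hopper's front wall. It moves with the bolt
- hopper_floor (a joint): angle of the hopper's hinged steel floor, rad: 0 closed (level, 135 mm up), about 1.5 hanging open; hinged along the back edge of the hopper
- used_cup_0_mid (a point): centre of a lidded specimen cup standing in the hopper, 54 mm across, 66 mm high, this point half-way up
- used_cup_1_mid (a point): centre of the other specimen cup standing in the hopper, same size
- tip_box: bystander: clear open box of pipette tips, 93 x 93 x 49 mm; origin under its centre
- label_tape: bystander: roll of tape lying flat, 97 mm across, 25 mm high; origin under its centre
- timer_black: bystander: black timer, 45 x 75 x 63 mm; origin under its centre
There are look-alikes about, which are no part of the job. Leave any orange look-alike of the part that bears used_cup_1_mid alone.

How it is judged (in metres and radians):
On the way, in this order (a step that is already met when the one before it is completed fails the run):
1. the lever is held between the two marks (0.25 to 0.40 rad) for 1.2 s, the floor still closed (value of joint torque_lever between 0.25 and 0.4 rad and value of joint hopper_floor below 0.15 rad), for 1.2 s.
2. the lever is back at rest (within 0.06 rad), the floor still closed (value of joint torque_lever below 0.06 rad and value of joint hopper_floor below 0.15 rad), for 0.2 s.
3. the bolt is drawn and the floor has dropped open (value of joint hopper_floor above 1 rad and value of joint bolt above 0.018 m), for 0.2 s.
At the end, for the whole second after the job is handed in: the hopper floor hangs open (more than 0.8 rad), both cups lie or stand inside the catch tray (centres within its walls and less than 110 mm above the worktop), the lever is at rest (within 0.06 rad of zero) (value of joint hopper_floor above 0.8 rad and value of joint torque_lever below 0.06 rad and height (world z) of each of used_cup_0_mid, used_cup_1_mid below 0.11 m and x of used_cup_0_mid in the frame of stand between -0.1 and 0.1 m and y of used_cup_0_mid in the frame of stand between -0.11 and 0.11 m and x of used_cup_1_mid in the frame of stand between -0.1 and 0.1 m and y of used_cup_1_mid in the frame of stand between -0.11 and 0.11 m); the robot touches nothing.
It fails at once if the clamp screw turns (its scale's zero mark moves more than 6 mm) (distance of scale_zero from where it was at the start of the episode above 0.006 m).
It fails at once if a bystander is moved more than 20 mm (distance of any of tip_box, label_tape, timer_black from where it was at the start of the episode above 0.02 m).
It also fails if it takes over 48 s, if anything falls off the work surface, if the arm or the gripper's body presses on something with over 40 N, if the wrist force passes 120 N, or if a joint passes its speed limit or range.

## Working session

There is one attempt and no reset: what is moved stays moved. The work goes in short steps, Python scripts to look and compute and a shell command to move; the robot and the scene stay as the last step left them, time stands still between calls to the robot, and variables do not carry over. Pictures are saved under pics/ and viewed, and the job is handed in when it is done.

```bash
mkdir -p pics
cat > h.py <<'E'
from rig import *
import numpy as np, cv2
def snap(n,f):
    p=camera_params(n); im,d=read_camera(n); cv2.imwrite('pics/'+f+'.png',im[:,:,::-1]); np.savez('pics/'+f+'.npz',im=im,d=d,**{k:np.array(v) for k,v in p.items()}); return im,d,p
def load(f):
    z=np.load('pics/'+f+'.npz'); return z['im'],z['d'],z
def K(p): 
    return 192/np.tan(np.radians(float(p['fovy']))/2)
def world(p,u,v,z):
    f=K(p); c=np.array([(u-p['cx'])/f*z,(v-p['cy'])/f*z,z]); return np.array(p['R']).T@(c-np.array(p['t']))
def onplane(p,u,v,h):
    R=np.array(p['R']);o=-R.T@np.array(p['t']);f=K(p);r=R.T@np.array([(u-p['cx'])/f,(v-p['cy'])/f,1]);return o+r*(h-o[2])/r[2]
def proj(p,X):
    c=np.array(p['R'])@np.array(X)+np.array(p['t']);f=K(p);return c[0]/c[2]*f+p['cx'],c[1]/c[2]*f+p['cy']
E
python3 - <<'E'
from h import *
for n in ['scene','side','wrist']:
    im,d,p=snap(n,n+'0'); print(n,p['fovy'],-np.array(p['R']).T@p['t'])
s=observe();print({k:np.round(v,3) for k,v in s.items()})
E
```

```text
scene 55.78425766287151 [ 0.0508232  -0.84434411  1.03957806]
side 42.62635211651674 [ 0.14183611 -1.74522817  1.29998181]
wrist 58.83586400288103 [0.13610259 0.56267496 0.3735092 ]
{'time': np.float64(0.15), 'qpos': array([67.666, 18.343, 89.688,  0.   , 72.044, -1.145]), 'qd': array([ 0.067,  0.067, -0.189,  0.05 , -0.002,  0.085]), 'joint_torque': array([-1.0000e-03, -4.1584e+01, -2.3435e+01, -0.0000e+00,  6.0000e-03,
       -0.0000e+00]), 'eef_pos': array([0.208, 0.536, 0.303]), 'ee_rot': array([[-0.932,  0.361, -0.   ],
       [ 0.361,  0.932, -0.001],
       [ 0.   , -0.001, -1.   ]]), 'force': array([ 0.317, -0.35 ,  0.35 ]), 'ft_torque': array([-0.044, -0.009,  0.011]), 'finger_gap': np.float64(0.085)}
```

View pics/scene0.png

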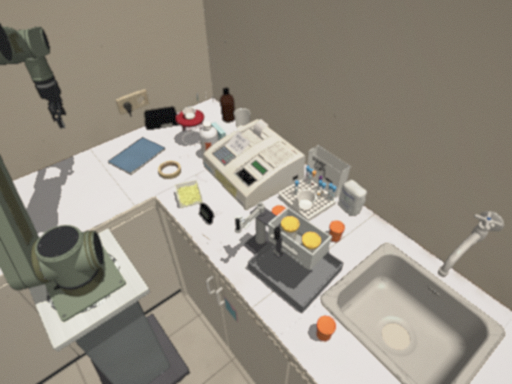

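View pics/side0.png

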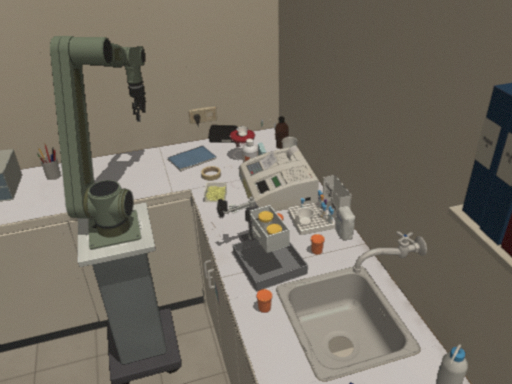

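View pics/wrist0.png

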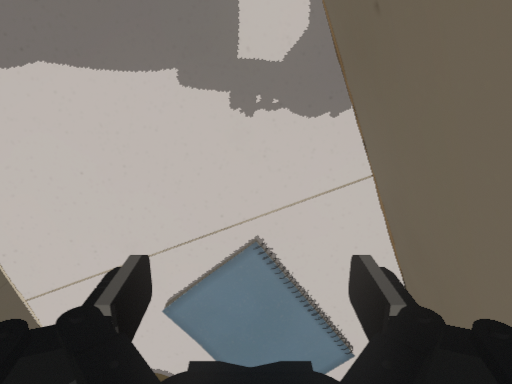

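The scene image shows the hopper with two yellow-lidded cups at (290,224) and (312,240), and orange look-alikes at (337,231), (326,328) and (278,213). I'll crop in closer.

Run:
```python
from h import *
im,d,p=load('scene0')
c=im[160:320,160:360]; cv2.imwrite('pics/sc1.png',cv2.resize(c,(750,600),interpolation=cv2.INTER_CUBIC)[:,:,::-1])
im,d,p=load('side0')
c=im[170:320,190:370]; cv2.imwrite('pics/si1.png',cv2.resize(c,(720,600),interpolation=cv2.INTER_CUBIC)[:,:,::-1])
```

```text
(no output)
```

View pics/sc1.png

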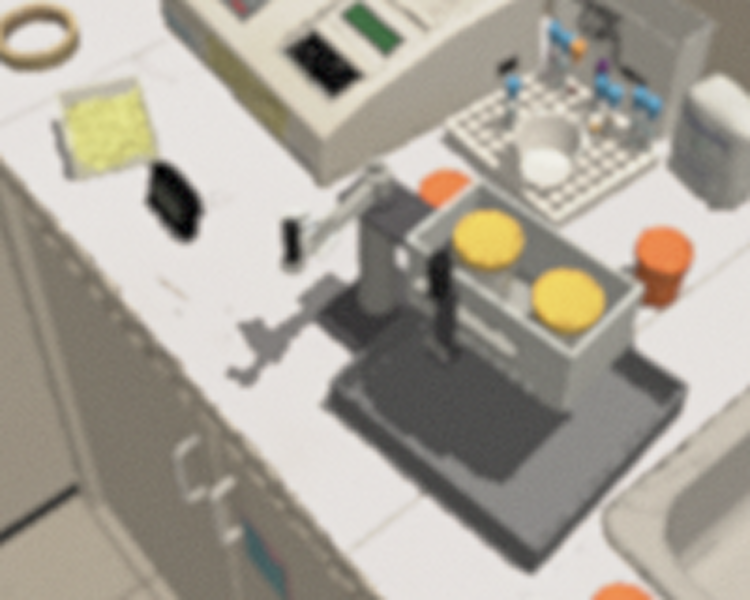

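View pics/si1.png

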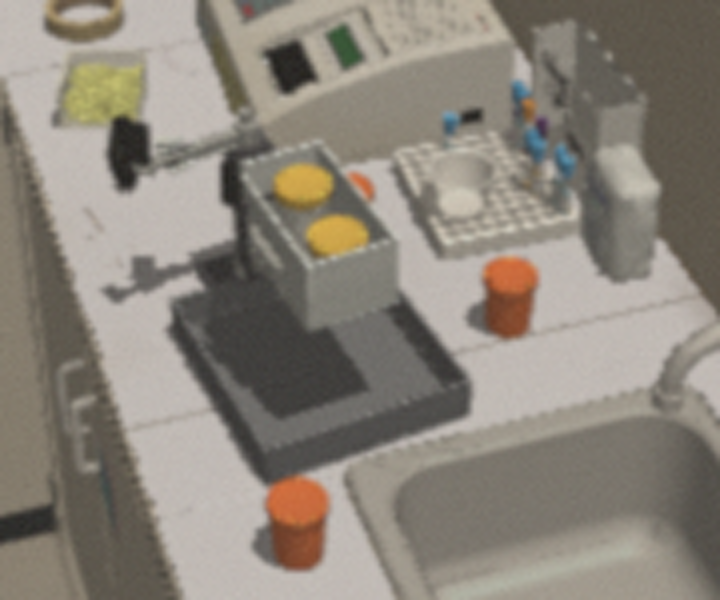

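Run:
```python
from h import *
im,d,p=load('scene0')
for n,u,v,h in [('post',238,218,.237),('knob',277.5,226.5,.257),('screw',261.5,205,.21),('timer',206,206,.063),('lid0',290.5,223,None),('lid1',311.5,239,None),('tr left',247,267,.045),('tr front',302,311,.045),('tr right',342,263,.045),('tape',170,170,.025),('tip',189,194,.049)]:
    k=d[int(v)-1:int(v)+2,int(u)-1:int(u)+2]; z=np.median(k[k>0]) if (k>0).any() else 0
    print(n,np.round(world(p,u,v,z),3), None if h is None else np.round(onplane(p,u,v,h),3))
```

```text
post [ 0.435 -0.279  0.24 ] [ 0.437 -0.276  0.237]
knob [ 0.49  -0.387  0.26 ] [ 0.492 -0.385  0.257]
screw [ 0.541 -0.257  0.204] [ 0.537 -0.262  0.21 ]
timer [ 0.464 -0.035  0.065] [ 0.465 -0.033  0.063]
lid0 [ 0.561 -0.368  0.203] None
lid1 [ 0.567 -0.449  0.202] None
tr left [ 0.441 -0.303  0.008] [ 0.427 -0.322  0.045]
tr front [ 0.471 -0.53   0.011] [ 0.458 -0.54   0.045]
tr right [ 0.672 -0.504  0.043] [ 0.671 -0.505  0.045]
tape [0.488 0.289 0.005] [0.479 0.266 0.025]
tip [0.46  0.082 0.039] [0.456 0.072 0.049]
```

Run:
```python
from h import *
import rig; print(rig.tcp_to_tips)
im,d,p=load('scene0')
v,u=np.mgrid[0:384,0:512]; f=K(p)
c=np.stack([(u-p['cx'])/f*d,(v-p['cy'])/f*d,d],-1).reshape(-1,3); X=(c-p['t'])@p['R']; X=X[d.reshape(-1)>0]
r=np.hypot(X[:,0],X[:,1]);a=np.degrees(np.arctan2(X[:,1],X[:,0]))
for a0 in range(-50,80,10):
    m=(r>.35)&(r<.68)&(a>a0)&(a<a0+10)&(X[:,2]<.6); 
    if m.any(): print(a0,np.round(np.sort(X[m,2])[-8:],2))
# path
ang=np.radians(np.linspace(68.8,-35,16)); rr=np.linspace(.575,.515,16); P=np.c_[rr*np.cos(ang),rr*np.sin(ang)]; print(np.round(np.diff(P,axis=0),3))
```

```text
0.0726
-50 [0.19 0.2  0.2  0.2  0.2  0.21 0.21 0.21]
-40 [0.26 0.26 0.26 0.26 0.26 0.26 0.26 0.26]
-30 [0.21 0.21 0.21 0.21 0.21 0.21 0.21 0.22]
-20 [0.07 0.07 0.07 0.07 0.07 0.07 0.07 0.07]
-10 [0.12 0.12 0.12 0.12 0.12 0.12 0.12 0.13]
0 [0.11 0.11 0.11 0.11 0.11 0.12 0.12 0.12]
10 [0.1  0.1  0.1  0.1  0.1  0.1  0.1  0.11]
20 [0.03 0.03 0.03 0.03 0.03 0.03 0.03 0.03]
30 [0.03 0.03 0.03 0.03 0.03 0.03 0.03 0.04]
40 [0.02 0.02 0.02 0.02 0.02 0.02 0.02 0.02]
50 [0.02 0.02 0.02 0.02 0.02 0.02 0.02 0.02]
60 [0.6 0.6 0.6 0.6 0.6 0.6 0.6 0.6]
70 [0.51 0.51 0.51 0.51 0.51 0.57 0.57 0.57]
[[ 0.061 -0.032]
 [ 0.056 -0.039]
 [ 0.051 -0.046]
 [ 0.045 -0.051]
 [ 0.038 -0.056]
 [ 0.031 -0.059]
 [ 0.023 -0.062]
 [ 0.015 -0.064]
 [ 0.007 -0.065]
 [-0.001 -0.065]
 [-0.008 -0.064]
 [-0.016 -0.062]
 [-0.023 -0.059]
 [-0.03  -0.056]
 [-0.036 -0.051]]
```

Path is clear. Swing over, rising to z ≈ 0.43 and turning the tool along.

```bash
python3 -m handwheel '[[0.052,-0.027,0.02,0,0,-0.185],[0.052,-0.034,0.02,0,0,-0.185],[0.046,-0.041,0.02,0,0,-0.185],[0.04,-0.046,0.02,0,0,-0.185],[0.034,-0.05,0.02,0,0,-0.185]]' 0.05
```

```text
time: 0.78
eef_pos: [0.4285, 0.3411, 0.3987]
ee_rot: [[-0.26, 0.966, -0.007], [0.966, 0.26, -0.002], [-0.0, -0.008, -1.0]]
force: [0.3, 0.1, 0.0]
finger_gap: 0.05
```

```bash
python3 -m handwheel '[[0.03,-0.053,0.01,0,0,-0.185],[0.022,-0.058,0.01,0,0,-0.185],[0.015,-0.06,0.01,0,0,-0.185],[0.008,-0.06,0.01,0,0,-0.185],[0,-0.06,0.01,0,0,-0.185]]'
```

```text
time: 1.4
eef_pos: [0.5051, 0.047, 0.4477]
ee_rot: [[0.625, 0.781, -0.007], [0.781, -0.625, 0.004], [-0.001, -0.008, -1.0]]
force: [0.7, -0.1, -0.6]
finger_gap: 0.0498
```

```bash
python3 -m handwheel '[[-0.008,-0.061,0,0,0,-0.16],[-0.012,-0.06,0,0,0,-0.16],[-0.015,-0.059,0,0,0,-0.16],[-0.02,-0.058,0,0,0,-0.15],[-0.02,-0.058,0,0,0,-0.13]]'
```

```text
time: 2.02
eef_pos: [0.4285, -0.255, 0.4469]
ee_rot: [[0.994, 0.11, -0.002], [0.11, -0.994, 0.007], [-0.001, -0.007, -1.0]]
force: [0.8, -1.3, -0.7]
finger_gap: 0.05
```

```bash
python3 -m handwheel '[[-0.01,-0.04,0,0,0,0],[0,0,0,0,0,0]]'
python3 - <<'E'
from h import *
snap('wrist','w1'); im,_,_=load('w1'); cv2.imwrite('pics/w1b.png',cv2.resize(im,(800,600))[:,:,::-1])
E
```

```text
time: 2.28
eef_pos: [0.4162, -0.2994, 0.4459]
ee_rot: [[0.995, 0.103, -0.003], [0.103, -0.995, 0.007], [-0.002, -0.008, -1.0]]
force: [0.0, 0.2, -0.8]
finger_gap: 0.0501
```

View pics/w1b.png

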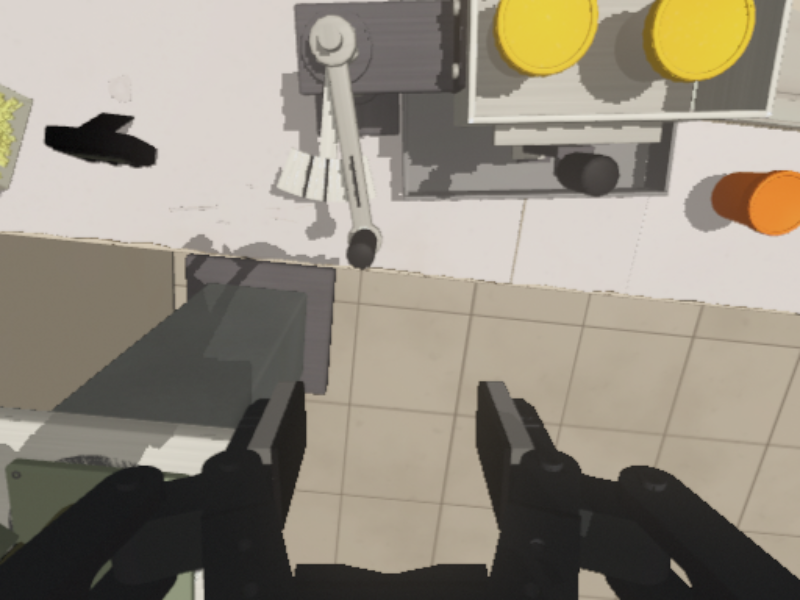

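The wrist view shows the lever post at (362,250), the screw at (332,38), the two long marks near (308,180) to the left of the lever, the bolt knob at (600,173), and orange cup on the right at (770,200).

Run:
```python
from h import *
im,d,p=load('w1')
s=512/800
for n,u,v,h in [('post',359,256,.237),('knob',602,174,.257),('screw',336,38,None),('lid0',547,30,None),('lid1',702,34,None),('mark1',313,178,None),('mark2',326,179,None)]:
    u*=s;v*=s
    k=d[int(v)-1:int(v)+2,int(u)-1:int(u)+2]; z=np.median(k[k>0]) if (k>0).any() else 0
    print(n,np.round(world(p,u,v,z),4), None if h is None else np.round(onplane(p,u,v,h),4))
# top surfaces by depth
v,u=np.mgrid[0:384,0:512]; f=K(p)
c=np.stack([(u-p['cx'])/f*d,(v-p['cy'])/f*d,d],-1).reshape(-1,3); X=((c-p['t'])@p['R'])
for n,x,y,lo,hi,R in [('post',.437,-.276,.230,.245,.02),('knob',.492,-.385,.25,.265,.025),('bolt',.537,-.262,.19,.26,.03)]:
    m=(np.hypot(X[:,0]-x,X[:,1]-y)<R)&(X[:,2]>lo)&(X[:,2]<hi)&(d.reshape(-1)>0)
    q=X[m]; print(n,m.sum(),q.mean(0).round(4),q.min(0).round(3),q.max(0).round(3))
    if m.sum()>5: print(' circ',cv2.minEnclosingCircle(q[:,:2].astype(np.float32)))
c=cv2.resize(im[0:200,150:350],(800,800),interpolation=cv2.INTER_CUBIC)[150:750]; cv2.imwrite('pics/w1c.png',c[:,:,::-1])
```

```text
post [ 0.4286 -0.2807  0.2375] [ 0.4285 -0.2806  0.237 ]
knob [ 0.4846 -0.3924  0.2575] [ 0.4846 -0.3926  0.257 ]
screw [ 0.5366 -0.2578  0.2111] None
lid0 [ 0.5534 -0.3683  0.2012] None
lid1 [ 0.5599 -0.4508  0.2011] None
mark1 [ 0.4615 -0.2456  0.1798] None
mark2 [ 0.4618 -0.2538  0.1805] None
post 281 [ 0.4295 -0.2808  0.2365] [ 0.421 -0.288  0.23 ] [ 0.436 -0.273  0.239]
 circ ((0.42858436703681946, -0.2806440591812134), 0.007917159236967564)
knob 606 [ 0.4838 -0.39    0.2566] [ 0.474 -0.4    0.25 ] [ 0.493 -0.381  0.26 ]
 circ ((0.4835473597049713, -0.3911817669868469), 0.01009348500519991)
bolt 1104 [ 0.5308 -0.2558  0.199 ] [ 0.507 -0.267  0.19 ] [ 0.55  -0.241  0.212]
 circ ((0.5277013778686523, -0.25738590955734253), 0.022459611296653748)
```

View pics/w1c.png

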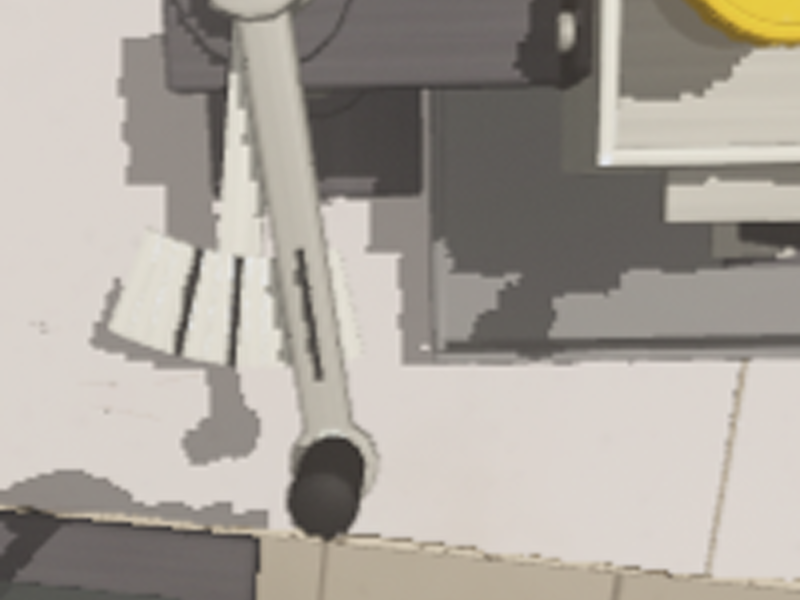

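```bash
python3 -m handwheel '[[0.012,0.019,-0.02,0,0,0.105],[0,0,-0.05,0,0,0],[0,0,-0.045,0,0,0],[0,0,0,0,0,0]]' 0.05
```

```text
time: 2.82
eef_pos: [0.4301, -0.2735, 0.3293]
ee_rot: [[0.976, 0.217, -0.001], [0.217, -0.976, 0.009], [0.001, -0.009, -1.0]]
force: [-0.1, 0.5, 0.6]
finger_gap: 0.0498
```

```bash
python3 -m handwheel '[[-0.0015,-0.0075,-0.026,-0.009,0,0],[0,0,-0.03,0,0,0],[0,0,0,0,0,0]]'
python3 - <<'E'
from h import *
im,d,p=snap('wrist','w2')
E
```

```text
time: 3.2
eef_pos: [0.4322, -0.2802, 0.2788]
ee_rot: [[0.975, 0.22, 0.009], [0.22, -0.975, -0.006], [0.007, 0.007, -1.0]]
force: [-0.9, -0.8, 0.5]
finger_gap: 0.0497
```

View pics/w2.png

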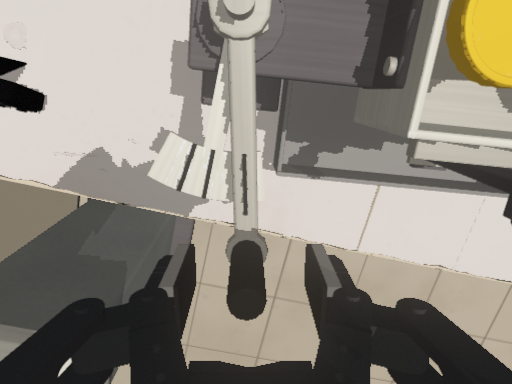

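The post (246,280) is centred between the pads. Small x correction, then close.

```bash
python3 -m handwheel '[[-0.004,0,-0.005,0,0,0],[0,0,0,0,0,0]]'; python3 -m handwheel '[[0,0,0,0,0,0],[0,0,0,0,0,0],[0,0,0,0,0,0]]' 0.0
```

```text
time: 3.5
eef_pos: [0.4302, -0.2812, 0.2788]
ee_rot: [[0.975, 0.221, 0.017], [0.221, -0.975, -0.011], [0.014, 0.015, -1.0]]
force: [-0.0, -0.1, 0.2]
finger_gap: 0.0497
time: 3.88
eef_pos: [0.4303, -0.2812, 0.2803]
ee_rot: [[0.975, 0.22, 0.019], [0.221, -0.975, -0.012], [0.016, 0.016, -1.0]]
force: [0.4, 1.0, 0.5]
finger_gap: 0.0141
```

```bash
python3 -m handwheel '[[-0.002,0.01,0,0,0,-0.08],[-0.001,0.01,0,0,0.01,-0.08],[0,0.008,0,0,0,-0.08],[0,0,0,0,0,0]]'
python3 - <<'E'
from h import *
im,d,p=snap('wrist','w3')
s=observe();print(s['eef_pos'],s['force'],s['ft_torque'],s['finger_gap'])
E
```

```text
time: 4.38
eef_pos: [0.4275, -0.2556, 0.2808]
ee_rot: [[1.0, -0.023, 0.006], [-0.023, -0.999, -0.023], [0.006, 0.022, -1.0]]
force: [-0.7, -3.8, -0.7]
finger_gap: 0.0143
[ 0.4275405  -0.25571736  0.28077893] [-1.54590815 -3.38257789 -0.81638078] [-0.18577257  0.05104139  0.24999865] 0.014334256364359674
```

View pics/w3.png

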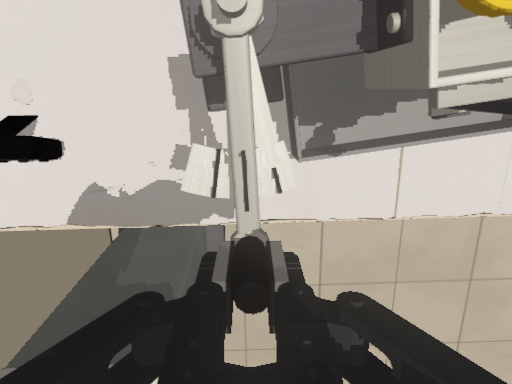

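```bash
python3 -m handwheel '[[0,0.007,0,0,0,-0.05],[0.001,0.005,0,0,0,-0.04],[0,0,0,0,0,0]]'
python3 - <<'E'
from h import *
im,d,p=snap('wrist','w4')
c=cv2.resize(im[120:220,170:320],(750,500),interpolation=cv2.INTER_CUBIC); cv2.imwrite('pics/w4c.png',c[:,:,::-1])
s=observe();print(s['time'],s['eef_pos'],s['force'],s['ft_torque'],s['finger_gap'])
E
```

```text
time: 4.8
eef_pos: [0.4278, -0.2464, 0.2808]
ee_rot: [[0.994, -0.11, 0.001], [-0.11, -0.994, -0.028], [0.005, 0.028, -1.0]]
force: [-1.2, -4.5, -0.8]
finger_gap: 0.0143
4.85 [ 0.42784339 -0.24644266  0.28074542] [-0.93699574 -4.60261157  0.71939985] [-0.35453973  0.144139    0.38105634] 0.013703654201051262
```

View pics/w4c.png

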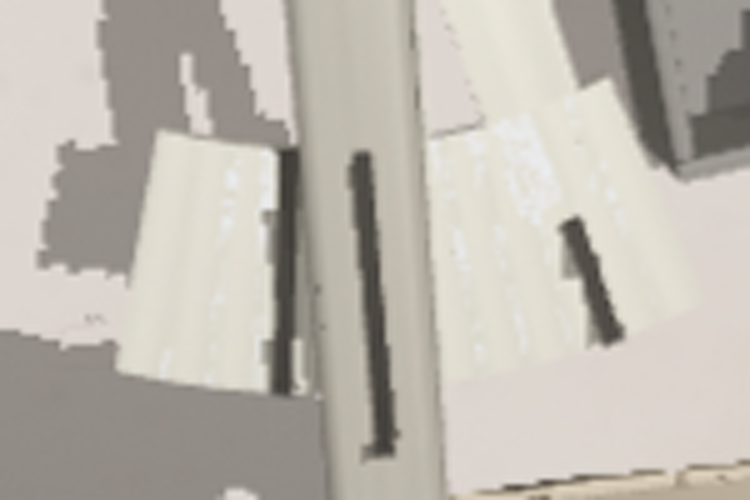

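Run:
```python
from h import *
im,d,p=load('w4')
def P(u,v): return 170+u/5,120+v/5
pts={}
for n,u,v in [('zero',595,285),('m40',285,270),('line',363,200),('line2',381,420)]:
    a,b=P(u,v); k=d[int(b)-2:int(b)+3,int(a)-1:int(a)+2]; pts[n]=world(p,a,b,np.median(k[k>0])); 
k=(np.array([.5385,-.2577]))
for n,x in pts.items():
    e=x[:2]-k; print(n,x.round(4),np.hypot(*e).round(4),(np.arctan2(e[1],e[0])%(2*np.pi)).round(3))
e=pts['line2']-pts['line']; print(np.arctan2(e[1],e[0])%(2*np.pi))
```

```text
zero [ 0.4572 -0.274   0.1804] 0.083 3.339
m40 [ 0.4625 -0.2422  0.1803] 0.0776 2.941
line [ 0.4717 -0.2513  0.1944] 0.0671 3.046
line2 [ 0.4498 -0.2505  0.1941] 0.089 3.061
3.105220593832902
```

Lever reads ≈0.29 (zero and 0.40 marks differ by 0.398, so the measure is sound). Nudge slightly and hold.

```bash
python3 -m handwheel '[[0,0.003,0,0,0,-0.02],[0,0,0,0,0,0],[0,0,0,0,0,0],[0,0,0,0,0,0],[0,0,0,0,0,0]]'; python3 -m handwheel '[[0,0,0,0,0,0],[0,0,0,0,0,0],[0,0,0,0,0,0],[0,0,0,0,0,0],[0,0,0,0,0,0]]'; python3 -m handwheel '[[0,0,0,0,0,0],[0,0,0,0,0,0],[0,0,0,0,0,0],[0,0,0,0,0,0]]'
python3 - <<'E'
from h import *
im,d,p=snap('wrist','w5')
c=cv2.resize(im[120:220,170:320],(750,500),interpolation=cv2.INTER_CUBIC); cv2.imwrite('pics/w5c.png',c[:,:,::-1])
E
```

```text
time: 5.48
eef_pos: [0.4279, -0.2446, 0.2807]
ee_rot: [[0.992, -0.129, 0.001], [-0.129, -0.991, -0.029], [0.005, 0.029, -1.0]]
force: [-1.5, -4.5, -1.2]
finger_gap: 0.014
time: 6.1
eef_pos: [0.4279, -0.2446, 0.2808]
ee_rot: [[0.992, -0.129, 0.001], [-0.129, -0.991, -0.029], [0.005, 0.029, -1.0]]
force: [-2.2, -3.7, -0.2]
finger_gap: 0.0139
time: 6.6
eef_pos: [0.4279, -0.2446, 0.2807]
ee_rot: [[0.992, -0.129, 0.001], [-0.129, -0.991, -0.029], [0.005, 0.029, -1.0]]
force: [-0.5, -3.6, -0.3]
finger_gap: 0.0141
```

View pics/w5c.png

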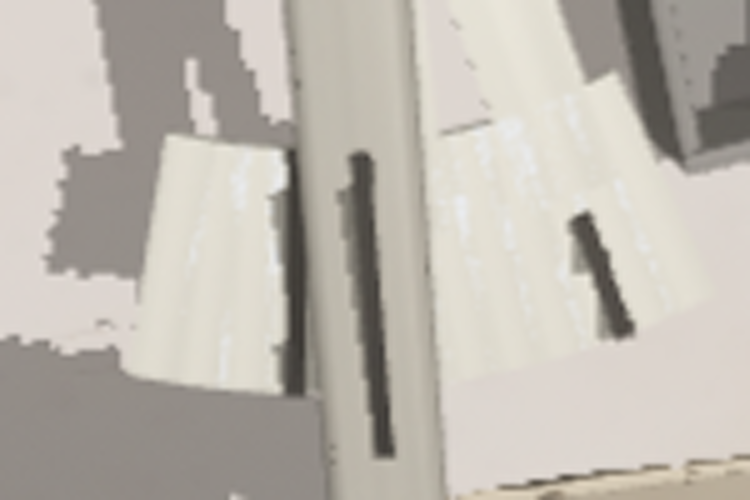

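Line still between the marks (≈0.30), zero mark unmoved, held ≈2 s. Let it back.

```bash
python3 -m handwheel '[[0,-0.012,0,0,0,0.11],[0,-0.012,0,0,0,0.11],[0.001,-0.01,0,0,0,0.11],[0.001,-0.003,0,0,0,0],[0,0,0,0,0,0]]'
```

```text
time: 7.28
eef_pos: [0.4303, -0.2789, 0.2803]
ee_rot: [[0.979, 0.202, 0.011], [0.202, -0.979, -0.017], [0.008, 0.019, -1.0]]
force: [-2.0, -0.5, 2.0]
finger_gap: 0.0144
```

```bash
python3 -m handwheel '[[0,-0.003,0,0,0,0.02],[0,0,0,0,0,0]]'; python3 -m handwheel '[[0,0,0,0,0,0],[0,0,0,0,0,0],[0,0,0,0,0,0]]' 0.05;  python3 - <<'E'
from h import *
im,d,p=snap('wrist','w6')
E
```

```text
time: 7.52
eef_pos: [0.4308, -0.2809, 0.2804]
ee_rot: [[0.975, 0.221, 0.013], [0.221, -0.975, -0.015], [0.009, 0.018, -1.0]]
force: [-1.4, 0.4, 1.8]
finger_gap: 0.0143
time: 7.9
eef_pos: [0.4311, -0.281, 0.2805]
ee_rot: [[0.975, 0.221, 0.014], [0.221, -0.975, -0.017], [0.01, 0.019, -1.0]]
force: [0.6, 0.4, -0.9]
finger_gap: 0.0498
```

View pics/w6.png

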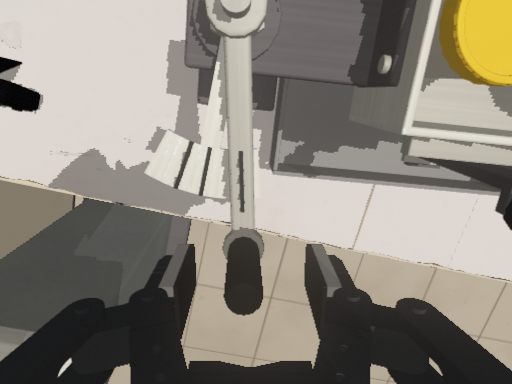

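Lever is back at its starting position on the zero mark, with the fingers clear of it. Lift and go to the knob.

```bash
python3 -m handwheel '[[0,0,0.05,0.017,0.014,0],[0,0,0.05,0,0,0],[0.025,-0.05,0,0,0,-0.097],[0.026,-0.055,0,0,0,0],[0,0,0,0,0,0]]' 0.06
```

```text
time: 8.57
eef_pos: [0.4828, -0.3881, 0.384]
ee_rot: [[0.992, 0.124, 0.001], [0.124, -0.992, 0.001], [0.001, -0.001, -1.0]]
force: [-0.1, -0.3, -0.5]
finger_gap: 0.06
```

Run:
```python
from h import *
im,d,p=snap('wrist','w7')
s=observe();print(s['eef_pos'],s['ee_rot'])
v,u=np.mgrid[0:384,0:512]; f=K(p)
c=np.stack([(u-p['cx'])/f*d,(v-p['cy'])/f*d,d],-1).reshape(-1,3); X=((c-p['t'])@p['R'])
m=(np.hypot(X[:,0]-.484,X[:,1]+.392)<.025)&(X[:,2]>.25)&(X[:,2]<.265)&(d.reshape(-1)>0)
print(cv2.minEnclosingCircle(X[m][:,:2].astype(np.float32)),m.sum())
```

```text
[ 0.48212975 -0.3863595   0.3844818 ] [[ 9.92212973e-01  1.24552400e-01  3.40815298e-04]
 [ 1.24551602e-01 -9.92211516e-01  1.79036054e-03]
 [ 5.61154565e-04 -1.73396986e-03 -9.99998339e-01]]
((0.4838617146015167, -0.391679972410202), 0.010034359991550446) 775
```

View pics/w7.png

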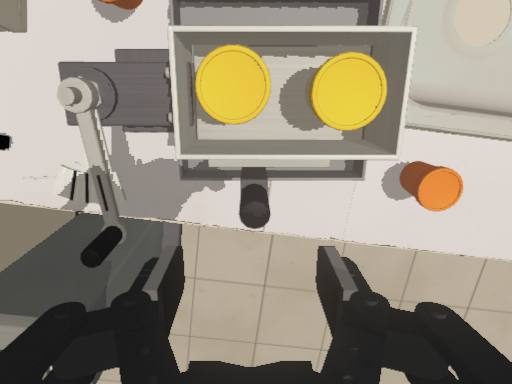

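The knob (254,210) lies between the open fingers, the hopper edges are aligned with the jaws, and the lever still sits on its zero. Descend.

```bash
python3 -m handwheel '[[0.002,-0.0055,-0.03,0,0,0],[0,0,-0.055,0,0,0],[0,0,0,0,0,0]]'
```

```text
time: 9.0
eef_pos: [0.4828, -0.3889, 0.2992]
ee_rot: [[0.992, 0.126, 0.001], [0.126, -0.992, 0.002], [0.001, -0.002, -1.0]]
force: [-0.0, -0.2, 1.0]
finger_gap: 0.0599
```

```bash
python3 -m handwheel '[[0.001,-0.003,-0.002,0,0,0],[0,0,0,0,0,0]]'; python3 -m handwheel '[[0,0,0,0,0,0],[0,0,0,0,0,0],[0,0,0,0,0,0]]' 0.0
```

```text
time: 9.25
eef_pos: [0.4849, -0.392, 0.302]
ee_rot: [[0.992, 0.127, 0.007], [0.127, -0.992, -0.002], [0.006, 0.003, -1.0]]
force: [1.3, 0.2, -1.1]
finger_gap: 0.06
time: 9.62
eef_pos: [0.4856, -0.3922, 0.3056]
ee_rot: [[0.992, 0.127, 0.011], [0.127, -0.992, -0.005], [0.01, 0.007, -1.0]]
force: [0.1, 1.6, -2.1]
finger_gap: 0.0184
```

Gripped. Pull along stand −y.

```bash
python3 -m handwheel '[[0.0015,-0.013,-0.001,0,0,0],[0.0015,-0.013,-0.001,0,0,0],[0.0015,-0.013,-0.001,0,0,0],[0,0,0,0,0,0]]'
python3 - <<'E'
from h import *
im,d,p=snap('wrist','w8')
E
```

```text
time: 10.12
eef_pos: [0.4901, -0.4304, 0.3056]
ee_rot: [[0.992, 0.126, 0.012], [0.126, -0.992, 0.004], [0.012, -0.002, -1.0]]
force: [-0.8, 6.5, 1.9]
finger_gap: 0.0179
```

View pics/w8.png

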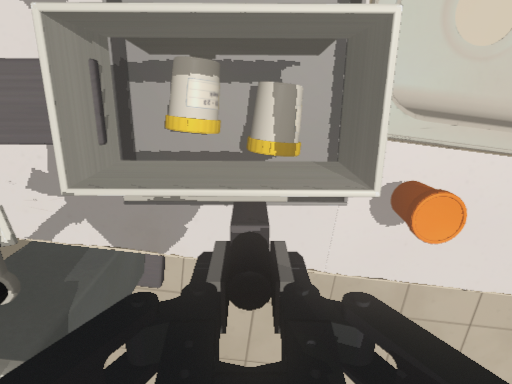

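Floor dropped and both cups lie in the tray. Release and withdraw.

```bash
python3 -m handwheel '[[0,0,0,0,0,0],[0,0,0,0,0,0],[0,0,0,0,0,0]]' 0.06; python3 -m handwheel '[[0,0,0.05,0,0,0],[0,0,0.05,0,0,0],[0,0,0.03,0,0,0],[0,0,0,0,0,0],[0,0,0,0,0,0]]'
python3 - <<'E'
from h import *
im,d,p=snap('wrist','w9')
im,d,p=snap('scene','s9')
c=im[160:320,160:360]; cv2.imwrite('pics/s9c.png',cv2.resize(c,(750,600),interpolation=cv2.INTER_CUBIC)[:,:,::-1])
E
```

```text
time: 10.55
eef_pos: [0.4903, -0.433, 0.3046]
ee_rot: [[0.992, 0.126, 0.012], [0.126, -0.992, 0.001], [0.012, 0.001, -1.0]]
force: [0.2, -0.1, 0.4]
finger_gap: 0.0603
time: 11.18
eef_pos: [0.4894, -0.4341, 0.435]
ee_rot: [[0.992, 0.125, 0.009], [0.125, -0.992, 0.002], [0.009, -0.001, -1.0]]
force: [0.1, 0.1, -0.1]
finger_gap: 0.0603
```

View pics/w9.png

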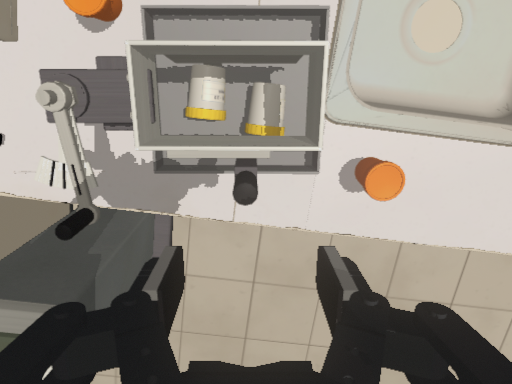

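View pics/s9c.png

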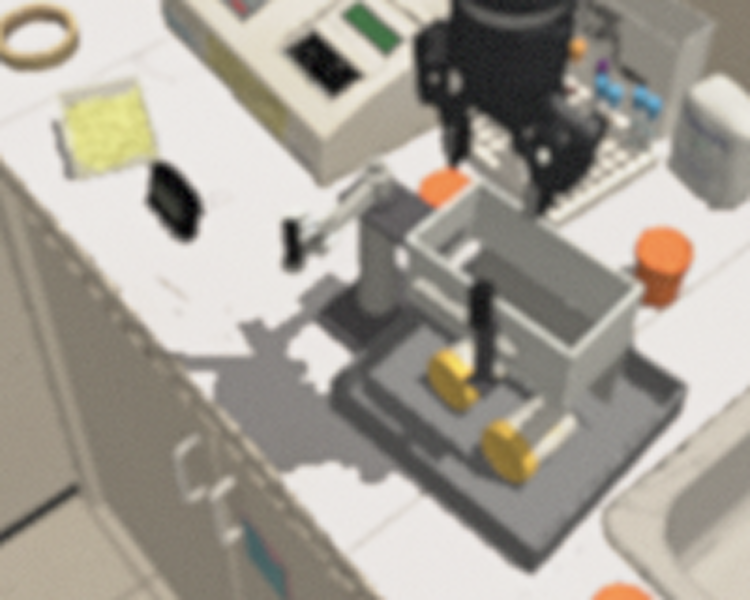

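Both cups lie inside the tray with the hopper empty; the lever, scale and bystanders are where they were at the start, and the gripper is clear.

Run:
```python
from rig import *
print(observe()['force']); print(finish_job())
```

```text
[-0.48652499  0.6261286  -0.61602583]
the job is handed in; nothing more can be done
None
```

The job is done and handed in, at about 11.3 s on the robot's clock; `finish_job()` gave no verdict.

- **Torque test:** I pinched the lever post and swung it clockwise to about 0.29–0.30 rad, measured against the zero and 0.40 marks in the wrist picture. I held it there for about 2 s. The scale showed no visible movement. I then let the lever back to zero and released it.
- **Emptying:** I pinched the bolt knob and pulled it about 40 mm away from the pillar. The floor dropped and both cups fell.
- **Last pictures:**
  - Both yellow-lidded cups lie inside the catch tray, and the hopper is open and empty.
  - The lever is at its rest position.
  - The timer, tip box, tape and orange cups look unmoved.
  - The gripper is well clear of everything.
- **One disagreement:** while I held the lever, the wrist force read only about 4–5 N, against the 8 N expected. The angle from the marks and from the tool's travel (about 0.31 rad) agreed, so I went by those.

I judged the final cup positions and the bystanders by eye and did not measure their coordinates.

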